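# Ground yourself and test it before handling boards

### The arm

A 7-joint arm with a two-finger parallel gripper is mounted at the origin on a cart in front of the work surface, level with it; the furniture and walls round the work are solid. World frame = base frame: x ahead of the robot, y to its left, z up, the work surface at z = 0. Lengths are in m, angles in rad, forces in N, time in s.
With the tool pointing down it reaches from about 0.425 to 0.925 m from the base axis. Payload 6.8 kg.
Tool frame: the origin (TCP) lies on the centre line of the jaws, within the pads' length; the fingertips stand bot.tip_reach ahead of it and the grasp point (between the pads) lies 3 mm ahead of it (bot.tip_reach is the distance from the TCP to the fingertips, in m); z points along the fingers, y is the line along which they close (so a half turn about z gives the same grasp; the last joint's range is limited). The gripper opens to 85 mm and grips with 20 to 120 N. Pads are 22 mm wide; open, the fingers measure 114 mm over their backs; the gripper's body (76 mm by 85 mm) begins 54 mm behind the grasp point. The pads swing forward as they close: fully open they stand 13 mm farther back than shut.
Start: joints at [1.112, 0.477, 0.022, 1.555, -0.011, 1.109, -0.083], TCP at [0.232, -0.634, 0.253] pointing down, gripper open.
Joint ranges: [-2.96, 2.96], [-0.34, 2.1], [-1.41, 1.46], [0.24, 2.44], [-1.37, 4.51], [0.17, 1.92], [-2.96, 2.96]. Speed limits (rad/s): [2.39, 2.39, 3.14, 3.14, 3.14, 3.14, 3.14].

### API

Orientations are given as a unit quaternion [w, x, y, z].
In Python, from station import bot gives the robot as it stands.
- The arm moves only by the tool jog_arm, never from a script. Its argument "deltas" is a list of rows, each a list of 7 numbers: the shift along the world's x, y, z in m, then the turn, a rotation vector about the world's x, y, z in rad, then the opening, from 0 (shut) to 1 (fully open). In form: [[x, y, z, rx, ry, rz, grip], ...]. A call has 1 to 10 rows; each row shifts and turns the commanded pose from where the row before left it; what a row does not reach is not made up. A row lasts 1/10 s, in which the tool goes at most 50 mm and 8.59 degrees, less where a joint would pass 70% of its speed; a pose out of reach is approached as far as the arm can. A call with a gripper value outside its range is refused whole. The fingers move at their own pace and stop on an object; "newtons" is the grip in N (left out, the last holds). Time passes only in rows, so rows that do not move let the fingers close. It gives the time, the measured TCP pose, the force, the opening and the grip force at its end, in the units of the state.
- bot.get_obs(): the state, without advancing time (a new reading comes with each control period).
- bot.read_camera(name): name is "side" or "top"; returns a dict with "img" (384x512x3 uint8, red, green, blue), "K" (3x3 intrinsics, pixels), "eye" and "attitude" of the camera in the world. Camera axes: x right, y down, z forward; pixel columns grow to the right and rows downward; lengths in m; the calibration is good to about 2 mm. A picture is of the moment at which its call begins. There is no depth.
- bot.hand_in(): hands the job in; it is judged then, once.
The state is a dict: "t": time; "q": joint angles; "joint_vel": joint speeds; "joint_torque": joint torques, N m; "eef_pos": TCP position; "tool_rot": TCP orientation; "contact_force": force on the tool from outside, world axes, zero at the start; "torque": the same for the moment, N m; "gripper_width": opening from 0.0 (shut) to 1.0 (fully open); "grasp_force": force on a finger pad.
Only numpy, scipy, OpenCV 4.12 (cv2) and the standard library are available. Lean on these libraries where they do the work, as an engineer would, in place of code of your own. Each camera call takes 0.05 s, during which the arm holds its last target. There are 200 camera calls.

### The job

Ground yourself before handling boards: with the fingertips, lightly press the square steel pad of the grounding point about halfway down or more and let it come up again, then press the round steel plate of the tester in the same way, keep it down for about two seconds while it measures, and withdraw. Press gently from above: do not bear down hard, and do not shift, tip or lift the boxes. Do not touch the box with the narrow bar key, which cuts the bench power, and leave the small parts standing around as they are.

Things in the scene. Friction and masses are not known exactly. Their poses are not given: they have to be found in the camera images.
- ground_unit: Grounding point (loose, about 0.5 kg). Grey bench box, 74 x 74 mm, 30 mm high on rubber feet; origin at the centre of its underside, z up. It carries one sprung steel key in the middle of its top, standing 12 mm proud: a SQUARE pad, 38 x 38 mm
- tester_unit: Grounding tester (loose, about 0.5 kg). Grey bench box, 74 x 74 mm, 30 mm high on rubber feet; origin at the centre of its underside, z up. It carries one sprung steel key in the middle of its top, standing 12 mm proud: a ROUND plate, 42 mm across; three tiny white lamp lenses on its -x face
- power_unit: Power cut-off, to be left alone (loose, about 0.5 kg). Grey bench box, 74 x 74 mm, 30 mm high on rubber feet; origin at the centre of its underside, z up. It carries one sprung steel key in the middle of its top, standing 12 mm proud: a narrow BAR, 14 x 46 mm
- square_pad_top (a point): Square pad: centre of the key's top face, 42 mm above the bench when the key is up; moves down with the key
- round_plate_top (a point): Round plate: centre of the key's top face, 42 mm above the bench when the key is up; moves down with the key
- bar_key_top (a point): Bar key: centre of the key's top face, 42 mm above the bench when the key is up; moves down with the key
- square_pad (a joint): Square pad: key travel in m, straight down: 0 up, 0.008 fully down. Springs back by itself; starts to give at about 0.5 N, about 5 N fully down; counts as pressed beyond 0.003
- round_plate (a joint): Round plate: key travel in m, straight down: 0 up, 0.008 fully down. Springs back by itself; starts to give at about 0.5 N, about 5 N fully down; counts as pressed beyond 0.003
- bar_key (a joint): Bar key: key travel in m, straight down: 0 up, 0.008 fully down. Springs back by itself; starts to give at about 0.5 N, about 5 N fully down; counts as pressed beyond 0.003
- battery_9v: Bystander: block battery standing upright, 17 x 26 x 48 mm, origin under its centre
- terminal_block: Bystander: green screw terminal block, 11 x 41 x 14 mm, origin under its centre
- relay: Bystander: small dark block-shaped relay, 12 x 28 x 17 mm, origin under its centre
- screw_jar: Bystander: small clear jar with a screw lid, 41 mm across, 34 mm high, origin under its centre
- flux_tin: Bystander: low white round tin, 49 mm across, 18 mm high, origin under its centre
- heatsink: Bystander: finned aluminium heatsink, 40 x 40 x 20 mm, origin under its centre

How it is judged:
On the way, in this order (a step that is already met when the one before it is completed fails the run):
1. the square pad is pressed more than 3 mm by the fingers, with the round plate up (value of joint square_pad above 0.003 m and contact force between the fingers and ground_unit above 0.4 N and value of joint round_plate below 0.0015 m), for 0.1 s.
2. the square pad is up again and the round plate is kept pressed more than 3 mm by the fingers for 1.7 s (value of joint round_plate above 0.003 m and contact force between the fingers and tester_unit above 0.4 N and value of joint square_pad below 0.0015 m), for 1.7 s.
At the end, for the whole second after the job is handed in: All three keys are up (travel under 1.5 mm), the three boxes stand flat and at rest within 15 mm of where they were, and the six small parts stand upright within 15 mm of where they were (value of joint each of square_pad, round_plate, bar_key below 0.0015 m and distance of each of ground_unit, tester_unit, power_unit, battery_9v, terminal_block, relay, screw_jar, flux_tin, heatsink from where it was at the start of the episode below 0.015 m and height (world z) of each of ground_unit, tester_unit, power_unit below 0.005 m and angle between each of ground_unit, tester_unit, power_unit's own z axis and vertical below 0.05 rad and linear speed of each of ground_unit, tester_unit, power_unit below 0.02 m/s and angle between each of battery_9v, terminal_block, relay, screw_jar, flux_tin, heatsink's own z axis and vertical below 0.2 rad); the robot touches nothing.
It fails at once if a box is pressed with more than 20 N (contact force between any of the arm, the fingers and ground_unit above 20 N or contact force between any of the arm, the fingers and tester_unit above 20 N).
It fails at once if a box is lifted, tipped or shifted by more than 15 mm (height (world z) of any of ground_unit, tester_unit, power_unit above 0.008 m or angle between any of ground_unit, tester_unit, power_unit's own z axis and vertical above 0.1 rad or distance of any of ground_unit, tester_unit, power_unit from where it was at the start of the episode above 0.015 m).
It fails at once if the box with the bar key is touched (contact force between any of the arm, the fingers and power_unit above 0.3 N or value of joint bar_key above 0.003 m).
It fails at once if a small part is shifted by more than 15 mm or toppled (distance of any of battery_9v, terminal_block, relay, screw_jar, flux_tin, heatsink from where it was at the start of the episode above 0.015 m or angle between any of battery_9v, terminal_block, relay, screw_jar, flux_tin, heatsink's own z axis and vertical above 0.2 rad).
It also fails if it takes over 45 s, if anything falls off the work surface, if the arm or the gripper's body presses on something with over 40 N, if the wrist force passes 120 N, or if a joint passes its speed limit or range.

## Working session

There is one attempt and no reset: what is moved stays moved. The work goes in short steps, Python scripts to look and compute and a tool call to move; the robot and the scene stay as the last step left them, time stands still between calls to the robot, and variables do not carry over. Pictures are saved under pics/ and viewed, at most 10 in all, crops included, and the job is handed in when it is done.

Besides the shell and the picture viewer there is one more tool, called after "Emit:" as name([rows], argument=value, ...), one row to a line, values as JSON. jog_arm: Moves the arm, as the interface text tells. Its arguments: {"type":"object","properties":{"deltas":{"type":"array"},"newtons":{"type":"number"}},"required":["deltas"]}

```bash
mkdir -p pics; python3 - <<'E'
from station import bot
import cv2
print(bot.tip_reach,bot.get_obs())
for n in("top","side"):
    c=bot.read_camera(n);cv2.imwrite(f"pics/{n}0.png",c["img"][:,:,::-1]);print(n,c["K"],c["eye"],c["attitude"])
E
```

```text
0.022 {'t': 0.0, 'q': array([ 1.11188202,  0.47781651,  0.02233126,  1.55645414, -0.0114963 ,
        1.10926219, -0.08309797]), 'joint_vel': array([-2.30984740e-05,  1.10519648e-03, -2.63688767e-05, -7.39892766e-04,
        7.34756691e-04, -4.61599327e-05,  9.59418826e-04]), 'joint_torque': array([ 3.31865604e-04, -5.96441960e+01,  1.60829745e+00, -2.81195372e+01,
        1.25467975e-02,  9.21240920e-03, -1.95803676e-05]), 'eef_pos': array([ 0.23177888, -0.63338003,  0.25231336]), 'tool_rot': array([-8.77949149e-04,  9.84652304e-01,  1.74525125e-01, -2.23915495e-04]), 'contact_force': array([-0.58107001,  0.02422346, -0.05874894]), 'torque': array([-0.01405089, -0.01457647,  0.0125946 ]), 'grasp_force': 0.0, 'gripper_width': 1.0044495377793812}
top [[459.90513028   0.         254.54553176]
 [  0.         459.90513028 190.33490569]
 [  0.           0.           1.        ]] [0.33338778 0.05257883 0.89217015] [ 0.07219013 -0.69934509  0.70924868 -0.051685  ]
side [[352.17379159   0.         251.30312115]
 [  0.         352.17379159 190.19780776]
 [  0.           0.           1.        ]] [ 0.28045359 -0.50072238  0.63130694] [-0.39839237  0.89779098 -0.16922687  0.08134584]
```

View pics/top0.png

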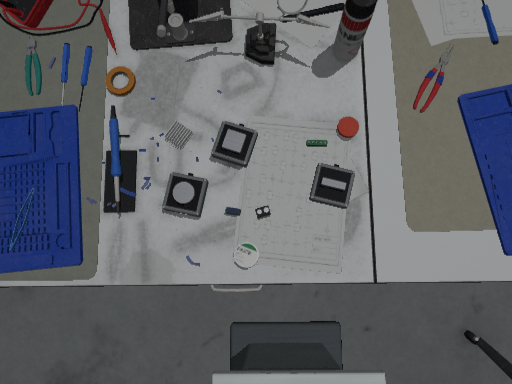

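View pics/side0.png

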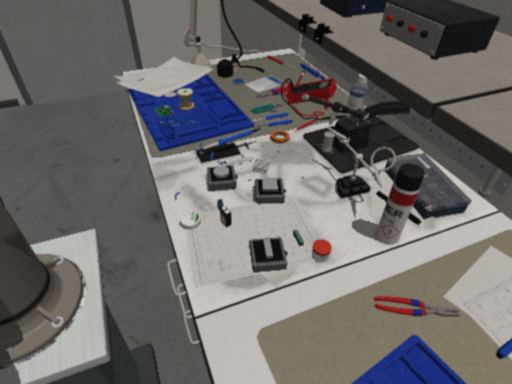

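Top view: square pad at about (236,142), round plate (184,192), bar box (333,184). Battery (263,211), relay (232,211) and heatsink (179,135) stand nearby. The side view shows round (221,172), square (268,186) and bar (267,248); the arm is out of the way.

```bash
cat >h.py <<'E'
import cv2,numpy as np
from scipy.spatial.transform import Rotation as R
from station import bot
def ray(c,uv,z):
    q=c["attitude"];d=R.from_quat([*q[1:],q[0]]).apply(np.linalg.inv(c["K"])@[*uv,1]);e=np.array(c["eye"])
    return e+d*(z-e[2])/d[2]
E
python3 - <<'E'
from h import *
rough={"top":{"sq":(236,142),"rd":(184,192),"bar":(333,184)},"side":{"rd":(221,172),"sq":(268,186),"bar":(267,248)}}
for n in rough:
    c=bot.read_camera(n);g=cv2.cvtColor(c["img"],6+1)
    for k,(u,v) in rough[n].items():
        s=24; p=g[v-s:v+s,u-s:u+s]
        m=(p>(int(p[s,s])+60)//2).astype(np.uint8)
        nl,l,st,ce=cv2.connectedComponentsWithStats(m,connectivity=4)
        i=l[s,s];uv=ce[i]+[u-s,v-s]
        r=cv2.minAreaRect(cv2.findContours((l==i).astype(np.uint8),0,2)[0][0])
        P=ray(c,uv,.042)
        print(n,k,p[s,s],uv.round(1),st[i],P.round(4),"size",[round((w+1)*(c["eye"][2]-.042)/c["K"][0,0],4) for w in r[1]],round(r[2]))
    if n=="top":
        for k,uv,z in [("batt",(263,211),.048),("relay",(232,211),.017),("heats",(179,135),.02),("bottle",(357,5),.2)]: print(k,ray(c,uv,z).round(3))
        cv2.imwrite("pics/crop.png",cv2.resize(c["img"][100:280,140:370,::-1],None,fx=3,fy=3,interpolation=2))
E
```

```text
top sq 120 [233.5 140.2] [ 10  11  24  23 358] [0.5825 0.1157 0.042 ] size [np.float64(0.0369), np.float64(0.0363)] 18
top rd 123 [183.  192.2] [ 13  14  21  21 353] [0.4831 0.2116 0.042 ] size [np.float64(0.0388), np.float64(0.0388)] 90
top bar 128 [333.6 183.1] [ 13  18  24  12 160] [ 0.4956 -0.0718  0.042 ] size [np.float64(0.0458), np.float64(0.0142)] 13
batt [0.444 0.061 0.048]
relay [0.449 0.121 0.017]
heats [0.602 0.225 0.02 ]
bottle [ 0.761 -0.099  0.2  ]
side rd 142 [222.1 174.7] [   0    0   48   48 1297] [0.4786 0.1888 0.042 ] size [np.float64(0.0803), np.float64(0.0803)] 90
side sq 141 [267.3 183.2] [   0    0   48   48 1728] [0.576  0.1152 0.042 ] size [np.float64(0.0803), np.float64(0.0803)] 90
side bar 140 [266.  241.8] [   0    0   48   48 1323] [ 0.4962 -0.0606  0.042 ] size [np.float64(0.0803), np.float64(0.0803)] 90
```

View pics/crop.png

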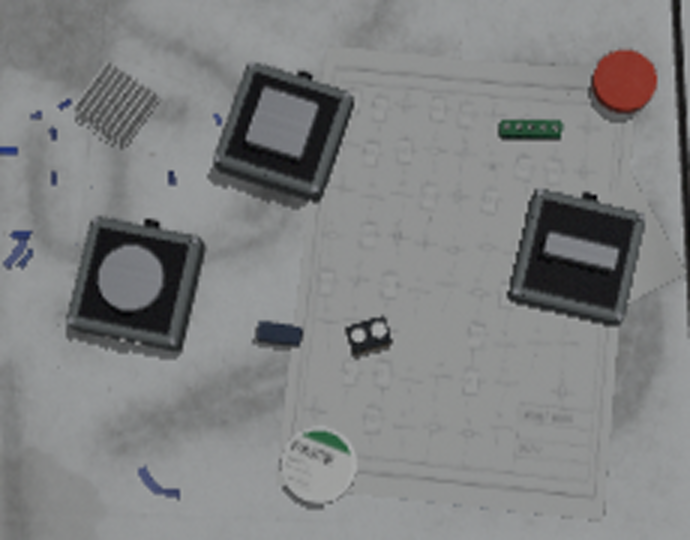

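The square pad centre is at (0.5825, 0.1157) and the round plate at (0.4831, 0.2116). The measured sizes of 37, 39 and 46x14 mm fit the descriptions. I'll shut the fingers and travel high.

Emit:
jog_arm([
  [0.0175,0.0375,0,0,0,0,0],
  [0.0175,0.0375,0,0,0,0,0],
  [0.0175,0.0375,0,0,0,0,0],
  [0.0175,0.0375,0,0,0,0,0],
  [0.0175,0.0375,0,0,0,0,0],
  [0.0175,0.0375,0,0,0,0,0],
  [0.0175,0.0375,0,0,0,0,0],
  [0.0175,0.0375,0,0,0,0,0],
  [0.0175,0.0375,0,0,0,0,0],
  [0.0175,0.0375,0,0,0,0,0],
], newtons=20)

```text
t: 1.2
eef_pos: [0.4073, -0.2573, 0.2534]
tool_rot: [0.0, 0.985, 0.174, 0.0]
contact_force: [0.6, -1.2, -0.1]
gripper_width: -0.0
grasp_force: 0.0
```

Emit:
jog_arm([
  [0.0175,0.0375,0,0,0,0,0],
  [0.0175,0.0375,0,0,0,0,0],
  [0.0175,0.0375,0,0,0,0,0],
  [0.0175,0.0375,0,0,0,0,0],
  [0.0175,0.0375,0,0,0,0,0],
  [0.0175,0.0375,0,0,0,0,0],
  [0.0175,0.0375,0,0,0,0,0],
  [0.0175,0.0375,0,0,0,0,0],
  [0.0175,0.0375,0,0,0,0,0],
  [0,0,0,0,0,0,0],
])

```text
t: 2.2
eef_pos: [0.5655, 0.0856, 0.2534]
tool_rot: [-0.002, 0.984, 0.179, 0.001]
contact_force: [0.4, -0.4, -0.8]
gripper_width: 0.001
grasp_force: 0.0
```

Emit:
jog_arm([
  [0.017,0.03,0,0,0,0,0],
  [0,0,-0.03,0,0,0,0],
  [0,0,-0.04,0,0,0,0],
  [0,0,-0.04,0,0,0,0],
  [0,0,-0.03,0,0,0,0],
  [0,0,-0.02,0,0,0,0],
  [0,0,-0.01,0,0,0,0],
  [0,0,0,0,0,0,0],
  [0,0,0,0,0,0,0],
  [0,0,0,0,0,0,0],
])

```text
t: 3.2
eef_pos: [0.5824, 0.1087, 0.0847]
tool_rot: [-0.0, 0.985, 0.174, 0.001]
contact_force: [-0.0, -0.7, -0.2]
gripper_width: 0.002
grasp_force: 0.0
```

```bash
python3 - <<'E'
from h import *
o=bot.get_obs();print(o["eef_pos"],o["contact_force"])
a=bot.read_camera("side")["img"];b=bot.read_camera("top")["img"]
f=lambda i:cv2.resize(i[:,:,::-1],(400,400),interpolation=2)
cv2.imwrite("pics/a1.png",np.hstack([f(a[110:260,190:340]),f(b[80:230,150:300])]))
E
```

```text
[0.58244643 0.10874976 0.08473966] [-0.01711685 -0.73228403 -0.18610892]
```

View pics/a1.png

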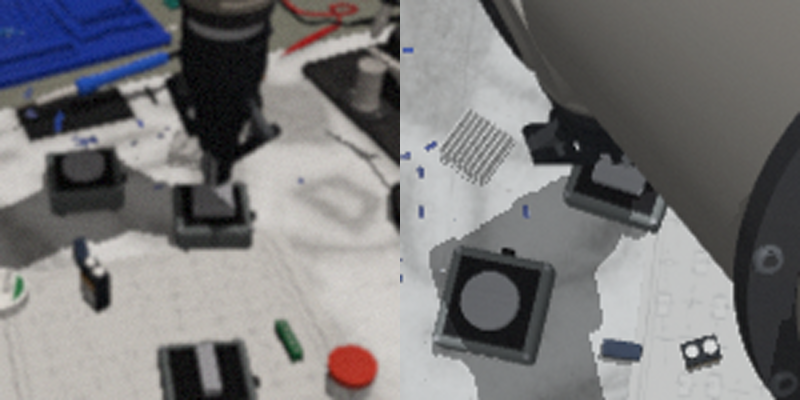

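The fingertips stand over the square pad, with 7 mm still to go in y. I'll correct that and come down.

Emit:
jog_arm([
  [0,0.004,0,0,0,0,0],
  [0,0.003,-0.007,0,0,0,0],
  [0,0,-0.01,0,0,0,0],
  [0,0,-0.002,0,0,0,0],
  [0,0,-0.002,0,0,0,0],
  [0,0,-0.001,0,0,0,0],
  [0,0,-0.001,0,0,0,0],
  [0,0,0,0,0,0,0],
])

```text
t: 4.1
eef_pos: [0.5813, 0.1155, 0.0604]
tool_rot: [0.0, 0.985, 0.174, -0.0]
contact_force: [-2.0, -0.2, 2.1]
gripper_width: -0.002
grasp_force: 1.2
```

Emit:
jog_arm([
  [0,0,-0.001,0,0,0,0],
  [0,0,-0.001,0,0,0,0],
  [0,0,0,0,0,0,0],
  [0,0,0,0,0,0,0],
  [0,0,0,0,0,0,0],
])

```text
t: 4.6
eef_pos: [0.5815, 0.1156, 0.0584]
tool_rot: [0.0, 0.985, 0.174, 0.0]
contact_force: [-1.5, -0.8, 3.5]
gripper_width: 0.004
grasp_force: 1.8
```

```bash
python3 - <<'E'
from h import *
o=bot.get_obs();print(o["eef_pos"],o["contact_force"])
a=bot.read_camera("side")["img"];o2=bot.get_obs();print(o2["contact_force"])
cv2.imwrite("pics/a2.png",cv2.resize(a[130:240,210:320,::-1],(550,550),interpolation=2))
E
```

```text
[0.58152913 0.11556468 0.0583974 ] [-1.45526018 -0.82657853  3.46557683]
[-2.7514479   1.01002061  3.24542418]
```

View pics/a2.png

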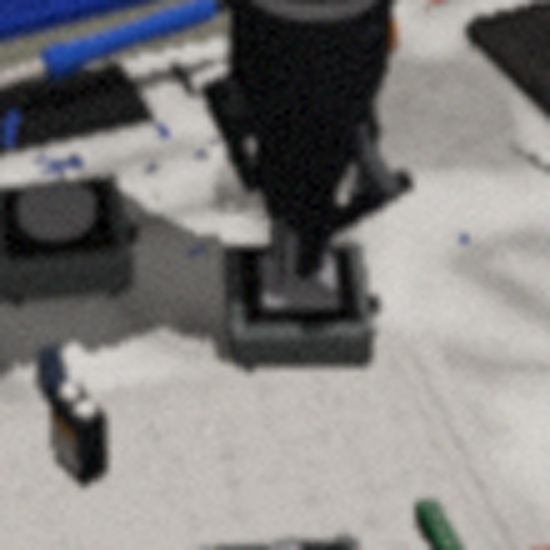

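The pad is down about 5.5 mm at 3.4 N and the box stands flat. I'll rise and cross over to the round plate.

Emit:
jog_arm([
  [0,0,0.004,0,0,0,0],
  [0,0,0.011,0,0,0,0],
  [0,0,0.025,0,0,0,0],
  [0,0,0.02,0,0,0,0],
  [-0.02,0.02,0,0,0,0,0],
  [-0.025,0.025,0,0,0,0,0],
  [-0.025,0.025,0,0,0,0,0],
  [-0.02,0.02,0,0,0,0,0],
  [-0.009,0.006,0,0,0,0,0],
  [0,0,0,0,0,0,0],
])

```text
t: 5.65
eef_pos: [0.4817, 0.2125, 0.1189]
tool_rot: [-0.0, 0.984, 0.176, 0.0]
contact_force: [-0.6, -0.7, 0.0]
gripper_width: -0.002
grasp_force: 0.0
```

Emit:
jog_arm([
  [0,0,-0.02,0,0,0,0],
  [0,0,-0.015,0,0,0,0],
  [0,0,0,0,0,0,0],
  [0,0,0,0,0,0,0],
])

```text
t: 6.05
eef_pos: [0.4829, 0.2108, 0.083]
tool_rot: [0.0, 0.985, 0.174, -0.0]
contact_force: [0.2, -0.2, -0.1]
gripper_width: 0.001
grasp_force: 0.0
```

```bash
python3 - <<'E'
from h import *
o=bot.get_obs();print(o["eef_pos"],o["contact_force"])
a=bot.read_camera("side")["img"]
cv2.imwrite("pics/a3.png",cv2.resize(a[110:240,170:300,::-1],(550,550),interpolation=2))
E
```

```text
[0.48286536 0.2107735  0.08297783] [ 0.22284709 -0.23527869 -0.14459357]
```

View pics/a3.png

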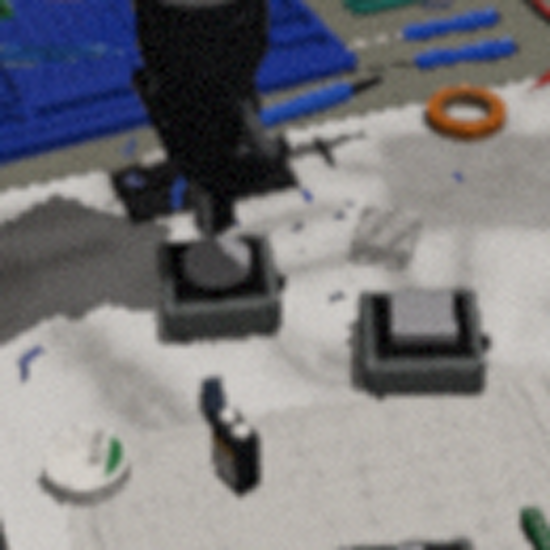

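The tip is over the round plate and the square pad is up again. I'll press to TCP z 0.058, then hold.

Emit:
jog_arm([
  [0,0,-0.01,0,0,0,0],
  [0,0,-0.007,0,0,0,0],
  [0,0,-0.002,0,0,0,0],
  [0,0,-0.002,0,0,0,0],
  [0,0,-0.002,0,0,0,0],
  [0,0,-0.002,0,0,0,0],
  [0,0,0,0,0,0,0],
  [0,0,0,0,0,0,0],
])

```text
t: 6.9
eef_pos: [0.4823, 0.2115, 0.0584]
tool_rot: [0.0, 0.985, 0.174, -0.0]
contact_force: [-1.4, -2.0, 3.7]
gripper_width: -0.002
grasp_force: 1.8
```

Emit:
jog_arm([
  [0,0,0,0,0,0,0],
  [0,0,0,0,0,0,0],
  [0,0,0,0,0,0,0],
  [0,0,0,0,0,0,0],
  [0,0,0,0,0,0,0],
  [0,0,0,0,0,0,0],
  [0,0,0,0,0,0,0],
  [0,0,0,0,0,0,0],
  [0,0,0,0,0,0,0],
  [0,0,0,0,0,0,0],
])

```text
t: 7.9
eef_pos: [0.4825, 0.2116, 0.0583]
tool_rot: [0.0, 0.985, 0.174, 0.0]
contact_force: [-1.9, -0.9, 2.9]
gripper_width: -0.002
grasp_force: 1.8
```

Emit:
jog_arm([
  [0,0,0,0,0,0,0],
  [0,0,0,0,0,0,0],
  [0,0,0,0,0,0,0],
  [0,0,0,0,0,0,0],
  [0,0,0,0,0,0,0],
  [0,0,0,0,0,0,0],
  [0,0,0,0,0,0,0],
  [0,0,0,0,0,0,0],
  [0,0,0,0,0,0,0],
  [0,0,0,0,0,0,0],
])

```text
t: 8.9
eef_pos: [0.4825, 0.2116, 0.0583]
tool_rot: [-0.0, 0.985, 0.174, 0.0]
contact_force: [-2.3, -1.6, 3.4]
gripper_width: 0.001
grasp_force: 1.8
```

```bash
python3 - <<'E'
from h import *
a=bot.read_camera("side")["img"];print(bot.get_obs()["contact_force"])
cv2.imwrite("pics/a4.png",cv2.resize(a[130:210,190:300,::-1],(770,560),interpolation=2))
E
```

```text
[-1.75185637 -1.44719848  2.76605622]
```

View pics/a4.png

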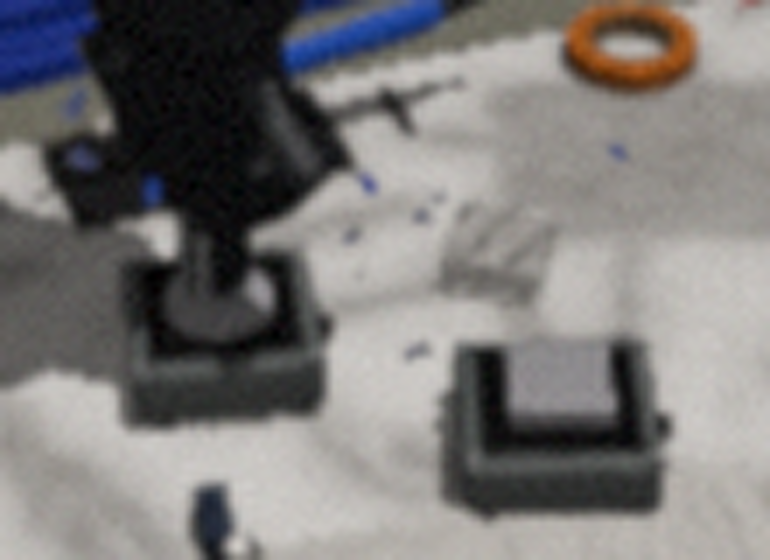

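The plate has been held down for over 2 s at about 3 N, with the square pad up. Withdrawing.

Emit:
jog_arm([
  [0,0,0.004,0,0,0,0],
  [0,0,0.011,0,0,0,0],
  [0,0,0.03,0,0,0,0],
  [0,0,0.04,0,0,0,0],
  [0,0,0.04,0,0,0,0],
  [0,0,0.03,0,0,0,0],
  [0,0,0.02,0,0,0,0],
  [0,0,0,0,0,0,0],
  [0,0,0,0,0,0,0],
  [0,0,0,0,0,0,0],
])

```text
t: 9.95
eef_pos: [0.4819, 0.2113, 0.2324]
tool_rot: [0.0, 0.985, 0.175, -0.001]
contact_force: [-0.2, 0.9, -0.8]
gripper_width: -0.0
grasp_force: 0.0
```

```bash
python3 - <<'E'
from h import *
a=bot.read_camera("side")["img"];print(bot.get_obs()["contact_force"],bot.get_obs()["eef_pos"])
cv2.imwrite("pics/a5.png",cv2.resize(a[120:280,160:350,::-1],(665,560),interpolation=2))
E
```

```text
[ 0.05361525  0.59746466 -0.37478422] [0.48185419 0.21122272 0.23220458]
```

View pics/a5.png

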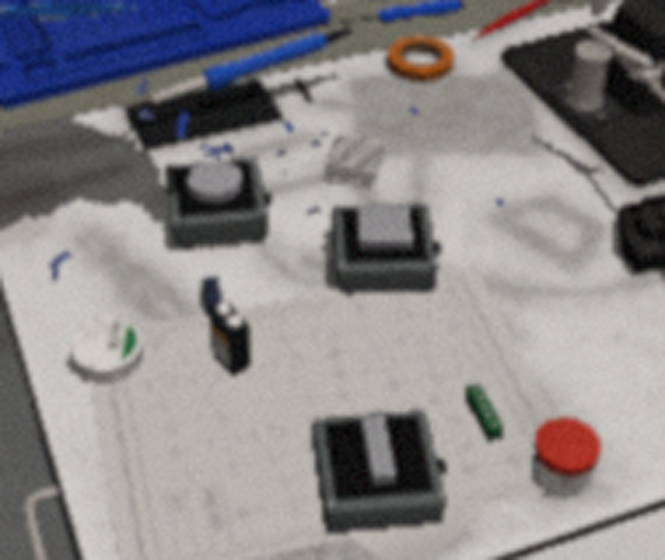

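All three keys are up, the boxes and small parts stand as before, and the arm is clear.

```bash
python3 -c "
from station import bot
print(bot.hand_in())"
```

```text
the job is handed in; nothing more can be done
None
```

I pressed the square pad about 5.5 mm and released it, held the round plate down for a little over 2 s at about 3 N, withdrew with everything still in place, and handed the job in (no verdict was returned).

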